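# Hold a transformer against the sprung contact plate of a test fixture

## Task

The transformer standing in the test fixture has failed: drop it into the grey reject box. Then take the good transformer from the black rubber pad, stand it on the fixture's bed with its terminal strip square and centred against the spring-loaded contact plate, and push the plate back about half-way (about 12 N), never all the way to its back stop. Finish while still holding it there with that steady push, so that a colleague can screw it down; leave the other things on the bench where they are.

Things in the scene. Friction and masses are not known exactly. Their poses are not given: they have to be found in the camera images.
- failed_mid (a point): Centre (19 mm above its underside) of the failed transformer, which stands on the fixture's bed, short of the contact plate. It looks exactly like the good one, same size; only the place tells them apart. Axes as for the good one.
- good_mid (a point): Centre (19 mm above the underside) of the good transformer, loose, 0.28 kg, upright on the rubber pad. Dark steel block 32 mm along x, 46 mm along y (flat sides, the width to grip), 38 mm high (z); a yellow coil, 30 mm wide and 26 mm high, sticks out to x = -26 and +26 mm. Black terminal strip with brass terminals (40 mm wide, 16 mm high) on the +x side only, outer face at x = 32 mm.
- good_strip (a point): Middle of the outer face of the good transformer's terminal strip: 32 mm along the transformer's +x from its centre, at the same height.
- fixture: Aluminium test fixture, fixed. Origin on the bench surface; x is the push direction, towards the contact plate; z up. Flat bed 12 mm thick, from x = -75 to +85 mm, 55 mm either way along y; no side rails. The contact plate's front face is at x = 30 mm when free; a fixed backing block behind it, x = 62 to 78 mm, is 90 mm wide and 52 mm high above the bench.
- plate_face (a point): Middle of the front face of the contact plate (a grey upright plate 60 mm wide, 8 mm thick, 15 to 45 mm above the bench): 31 mm above the bench, the height of the terminal strip's middle when the transformer stands on the bed. It moves with the plate. Axes as the fixture's.
- plate (a joint): Travel of the sprung contact plate along the fixture's +x, in m: 0 free (out), 0.024 at its back stop; half-way is 0.012. The spring pushes back with 3.5 N at 0 and 0.7 N more per mm: 11.9 N half-way, 20 N at the stop.
- pad: Black rubber pad, fixed, 180 x 160 mm, 6 mm thick; origin at the centre of its underside, on the bench. The good transformer and a copper choke lie on it.
- reject_box: Open grey plastic reject box, fixed, 170 mm (x) by 140 mm (y), 70 mm high, walls and floor about 4 mm; origin at the centre of its underside, on the bench. A small scrap ring lies in it.
- choke_at (a point): Copper ring choke, 40 mm across, 16 mm high, on the pad beyond the good transformer; leave it. Point at its centre.
- capacitor_at (a point): Black capacitor can, 36 mm across, 60 mm high, upright, towards the far side of the bench; leave it. Point half-way up.
- screwdriver_at (a point): Black-handled screwdriver lying crosswise beyond the fixture; leave it. Point at its handle.
- spool_at (a point): Steel wire spool, 60 mm across, 40 mm high, upright, towards the far side of the bench; leave it. Point half-way up.
- multimeter_at (a point): Black hand multimeter, 150 x 75 x 38 mm, lying on its back towards the far right of the bench; leave it. Point at its centre.

How it is judged:
By the outcome, as a careful person would: the job done as asked, in the order asked, and still so for the second after the job is handed in, while the arm keeps its last pose, push and grip.
It also fails if it takes over 58 s, if anything falls off the work surface, if the arm or the gripper's body presses on something with over 40 N, if the wrist force passes 120 N, or if a joint passes its speed limit or range.

## Robot

A 6-joint arm with a two-finger parallel gripper is mounted at the origin on the work surface. World frame = base frame: x ahead of the robot, y to its left, z up, the work surface at z = 0. Lengths are in mm, angles in rad, forces in N, time in s.
With the tool pointing down it reaches from about 400 to 925 mm from the base axis. Payload 12.5 kg.
Tool frame: the origin (TCP) lies midway between the tips of the shut fingers; the grasp point (between the pads) lies 19 mm behind it (env.grip_depth is the distance from the TCP to the grasp point, in mm); z points along the fingers, y is the line along which they close (so a half turn about z gives the same grasp; the last joint's range is limited). The gripper opens to 95 mm and grips with 3 to 60 N. Pads are 20 mm wide; open, the fingers measure 119 mm over their backs; the gripper's body (75 mm by 180 mm) begins 59 mm behind the grasp point.
Start: joints at [1.195, 0.491, 1.559, -0, 1.092, -0.106], TCP at [166.569, 602.413, 214.661] pointing down, gripper open.
Joint ranges: [-3.1, 3.1], [-0.84, 2.19], [0.05, 2.79], [-1.13, 4.28], [0.06, 2.93], [-2.69, 2.69]. Speed limits (rad/s): [2.22, 2.22, 2.79, 3.14, 3.14, 3.14].

## Interface

Orientations are given as [roll, pitch, yaw] about the fixed x, y, z axes, in that order (R = Rz(yaw) Ry(pitch) Rx(roll)).
In Python, from cell import monitor, viewer, order, env gives the robot as it stands.
- The arm moves only by the tool move_arm, never from a script. Its argument "moves" is one flat list of numbers, 4 for each row, row after row: the shift along the tool's x, y, z normalised to -1 to 1, where 1 is 0.15 m, then the turn about the tool's z normalised to -1 to 1, where 1 is pi/2 rad. A call has 1 to 10 rows; each row shifts and turns the commanded pose from where the row before left it, along the tool's axes as they then stand; what a row does not reach is not made up. A row lasts 1/8 s, in which the tool goes at most 62.5 mm and 10.7 degrees, less where a joint would pass 70% of its speed; a pose out of reach is approached as far as the arm can. A call with a number of a shift or a turn outside -1 to 1 is refused whole. A call with a gripper value outside its range is refused whole. "claw" is the finger opening in mm, from 0 to 95.1, set as the call begins (left out, the last holds). The fingers move at their own pace and stop on an object; the grip force is fixed at half the most. Time passes only in rows, so rows that do not move let the fingers close. It gives the time, the measured TCP pose, the force, the opening and the grip force at its end, in the units of the state.
- monitor.state(): the state, without advancing time (a new reading comes with each control period).
- viewer.read_camera(name): name is "scene" or "top" or "wrist"; returns the picture (384x512x3 uint8, red, green, blue); there is no depth.
- viewer.camera_info(name): a dict with "K" (3x3 intrinsics, pixels), "camera_from_world" (4x4, takes a point from world to camera coordinates). Camera axes: x right, y down, z forward; pixel columns grow to the right and rows downward; lengths in mm; the calibration is good to about 2 mm. A picture is of the moment at which its call begins: read the wrist's pose just before it. camera_info takes no time and is no camera call; for the wrist camera it gives the pose at the moment of the call.
- order.job_done(): hands the job in; it is judged then, once.
The state is a dict: "t": time; "joints": joint angles; "qvel": joint speeds; "tau": joint torques, N m; "eef_pos": TCP position; "tcp_rot": TCP orientation; "ft_force": force on the tool from outside, world axes, zero at the start; "moment": the same for the moment, N m; "opening": opening from 0.0 (shut) to 1.0 (fully open); "grip_force": force on a finger pad.
Only numpy, scipy, OpenCV 4.12 (cv2) and the standard library are available. Lean on these libraries where they do the work, as an engineer would, in place of code of your own. Each camera call takes 0.05 s, during which the arm holds its last target. There are 200 camera calls.

## Working session

There is one attempt and no reset: what is moved stays moved. The work goes in short steps, Python scripts to look and compute and a tool call to move; the robot and the scene stay as the last step left them, time stands still between calls to the robot, and variables do not carry over. Pictures are saved under pics/ and viewed, at most 10 in all, crops included, and the job is handed in when it is done.

Besides the shell and the picture viewer there is one more tool, called after "Emit:" as a command line: name --argument value ..., lists and objects as JSON in quotes. move_arm: Moves the arm, as the interface text tells. Scaled input: -1 to 1 covers 0.15 m each way for a shift and pi/2 rad each way for a turn. Its arguments: {"type":"object","properties":{"moves":{"type":"array"},"claw":{"type":"number"}},"required":["moves"]}

```bash
ls; mkdir -p pics; python3 - <<'E'
from cell import monitor, viewer, env
import cv2, numpy as np
print(monitor.state())
ims=[]
for n in ("scene","top"):
    im=viewer.read_camera(n); cv2.imwrite(f"pics/{n}0.png",im[:,:,::-1])
    i=viewer.camera_info(n); print(n,np.round(i["K"],1).tolist(),np.round(i["camera_from_world"],3).tolist())
E
```

```text
pics
{'t': 0.0, 'joints': array([ 1.19538142e+00,  4.91560085e-01,  1.55947361e+00, -4.05215971e-05,
        1.09169098e+00, -1.05601924e-01]), 'qvel': array([-0.00042484,  0.00017187, -0.00057266, -0.00087537,  0.00207201,
       -0.00157822]), 'tau': array([-3.22942287e-04, -6.12634921e+01, -2.58182323e+01,  6.92676567e-02,
        4.81942215e-02, -1.13545661e-04]), 'eef_pos': array([166.48933685, 602.15285999, 214.05310205]), 'tcp_rot': array([-3.14046315e+00, -8.35836235e-05,  2.87179833e+00]), 'ft_force': array([ 0.03974051, -0.23894461, -0.15344528]), 'moment': array([-0.00056994, -0.00822209,  0.02736155]), 'grip_force': 0.0, 'opening': 1.0036340628294722}
scene [[379.4, 0.0, 250.3], [0.0, 379.4, 193.3], [0.0, 0.0, 1.0]] [[-0.62, 0.784, -0.016, 351.327], [0.483, 0.365, -0.796, -220.622], [-0.619, -0.501, -0.605, 1343.893], [0.0, 0.0, 0.0, 1.0]]
top [[346.5, 0.0, 254.5], [0.0, 346.5, 194.0], [0.0, 0.0, 1.0]] [[-0.009, -0.999, -0.037, 23.656], [-0.985, 0.015, -0.173, 569.198], [0.174, 0.035, -0.984, 1000.895], [0.0, 0.0, 0.0, 1.0]]
```

View pics/top0.png

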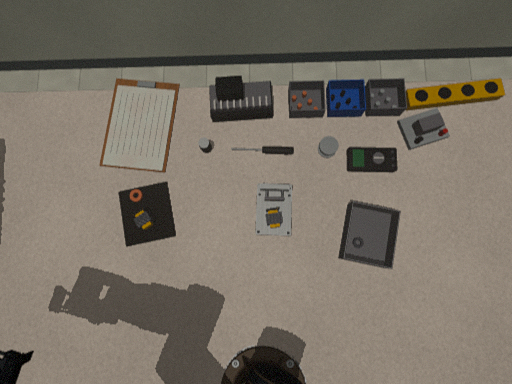

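View pics/scene0.png

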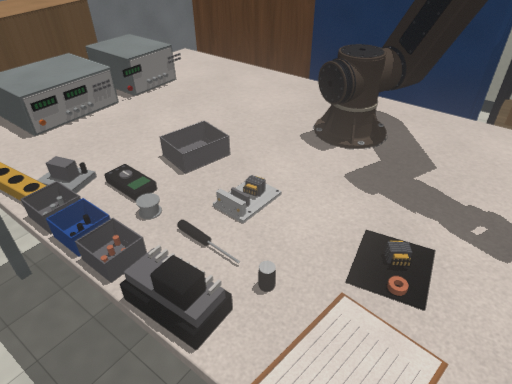

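The top view shows the fixture at (274,209) with the failed transformer at (274,217), the pad at (147,213) with the good one at (143,219), and the box at (370,235). The scene view shows the good one's strip facing roughly towards the choke.

```bash
cat > h.py <<'E'
import cv2, numpy as np
from cell import monitor, viewer, env
def toplane(info,px,z):
    """pixels (n,2) -> world points on plane z"""
    K=np.array(info["K"]);T=np.array(info["camera_from_world"]);R=T[:3,:3];c=-R.T@T[:3,3]
    px=np.atleast_2d(np.array(px,float));d=(np.linalg.inv(K)@np.c_[px,np.ones(len(px))].T).T@R
    return c+d*((z-c[2])/d[:,2])[:,None]
def project(info,P):
    T=np.array(info["camera_from_world"]);p=np.atleast_2d(P)@T[:3,:3].T+T[:3,3];q=p@np.array(info["K"]).T
    return q[:,:2]/q[:,2:]
def yellow(im,lo=(18,110,90),hi=(34,255,255)):
    return cv2.inRange(cv2.cvtColor(im,cv2.COLOR_RGB2HSV),lo,hi)
def grab(n,tag,scale=1):
    i=viewer.camera_info(n);im=viewer.read_camera(n)
    cv2.imwrite(f"pics/{tag}.png",im[:,:,::-1]);return i,im
E
python3 - <<'E'
from h import *
i=viewer.camera_info("top");im=cv2.imread("pics/top0.png")[:,:,::-1].copy()
m=yellow(im)
n,l,s,c=cv2.connectedComponentsWithStats(m)
for k in range(1,n):
    if s[k,4]>5: print(s[k],c[k].round(1),toplane(i,c[k],30).round(0))
g=cv2.cvtColor(im,cv2.COLOR_RGB2GRAY)
for nm,px,z in [("box",(370,235),70),("pad",(147,213.5),6),("fix corners",[(258,183),(292,183),(291,236),(256,235)],12),("boxcorn",[(351,201),(400,208),(392,268),(340,261)],70),("padc",[(119,191),(167,182),(175,237),(127,245)],6)]:
    p=toplane(i,px,z);print(nm,p.round(0).tolist(),p.mean(0).round(0))
big=cv2.resize(im[170:260,110:300],None,fx=4,fy=4,interpolation=cv2.INTER_CUBIC)
cv2.imwrite("pics/top0c.png",big[:,:,::-1])
print(np.round(viewer.camera_info("wrist")["camera_from_world"],3).tolist(),viewer.camera_info("wrist")["K"])
E
```

```text
[ 407   78   98   29 1207] [455.3  92.3] [[ 892. -626.   30.]]
[135 210   9   7  27] [139.  213.2] [[518. 377.  30.]]
[268 210  10   4  34] [272.3 211.3] [[518. -36.  30.]]
[142 221   9   8  35] [146.1 224.6] [[482. 353.  30.]]
[270 223  10   5  38] [274.6 225.2] [[476. -43.  30.]]
box [[441.0, -316.0, 70.0]] [ 441. -316.   70.]
pad [[520.0, 360.0, 6.0]] [520. 360.   6.]
fix corners [[611.0, 7.0, 12.0], [609.0, -100.0, 12.0], [444.0, -93.0, 12.0], [448.0, 15.0, 12.0]] [528. -43.  12.]
boxcorn [[541.0, -267.0, 70.0], [518.0, -407.0, 70.0], [348.0, -371.0, 70.0], [368.0, -226.0, 70.0]] [ 444. -318.   70.]
padc [[594.0, 454.0, 6.0], [621.0, 299.0, 6.0], [445.0, 268.0, 6.0], [421.0, 418.0, 6.0]] [520. 360.   6.]
[[0.266, 0.964, -0.001, -624.629], [0.93, -0.256, 0.262, -29.062], [0.253, -0.071, -0.965, 392.323], [0.0, 0.0, 0.0, 1.0]] [[334.10506587   0.         251.13244327]
 [  0.         334.10506587 194.8314075 ]
 [  0.           0.           1.        ]]
```

View pics/top0c.png

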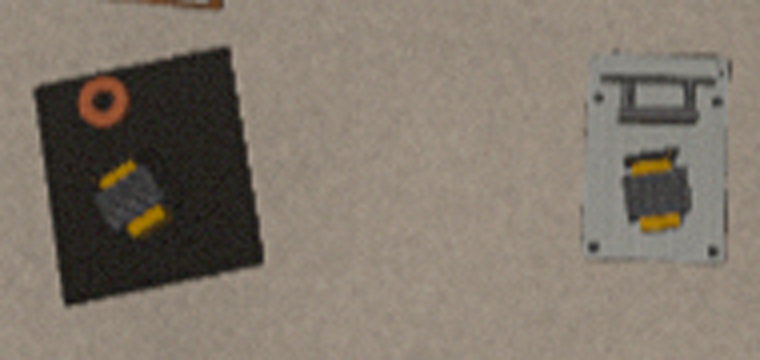

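The crop shows the failed one's black strip on the plate side, and gives yaw estimates of about 0.16 (failed), 0.59 (good), -0.045 (fixture) and -0.23 (box). I'll move above the failed one.

Emit:
move_arm --moves '[-0.251,-0.272,0,0,-0.251,-0.272,0,0,-0.251,-0.272,0,0,-0.251,-0.272,0,0,-0.251,-0.272,0,0,-0.251,-0.272,0,0,-0.251,-0.272,0,0,-0.251,-0.272,0,0,-0.251,-0.272,0,0,-0.251,-0.272,0,0]' --claw 80

```text
t: 1.35
eef_pos: [421.2, 107.1, 214.7]
tcp_rot: [3.141, 0.0, 2.872]
ft_force: [0.6, 0.5, -0.1]
opening: 0.843
grip_force: 0.0
```

Emit:
move_arm --moves '[-0.251,-0.272,0,0,-0.251,-0.272,0,0,-0.251,-0.272,0,0,0,0,0,-0.0925,0,0,0,-0.0925,0,0,0,-0.0925,0,0,0,0,0,0,0,0]'

```text
t: 2.35
eef_pos: [496.9, -39.2, 214.5]
tcp_rot: [3.141, -0.0, -2.979]
ft_force: [-0.1, -0.8, 0.0]
opening: 0.841
grip_force: 0.0
```

```bash
cat >> h.py <<'E'
def togo(P,yaw=None):
    """units in tool axes (tool pointing down) from the measured pose to P (TCP), and turn"""
    s=monitor.state();y=s["tcp_rot"][2];d=np.array(P)-s["eef_pos"]
    ax=np.array([[np.cos(y),np.sin(y),0],[np.sin(y),-np.cos(y),0],[0,0,-1]])
    t=0 if yaw is None else -((yaw-y+np.pi/2)%np.pi-np.pi/2)
    print("togo xyz",(ax@d/150).round(3),"turn",round(t/(np.pi/2),4),"mm",d.round(1))
E
python3 - <<'E'
from h import *
s=monitor.state();print(s["t"],s["eef_pos"],s["tcp_rot"],s["joints"].round(2))
i,im=grab("wrist","w1")
n,l,st,c=cv2.connectedComponentsWithStats(yellow(im))
for k in range(1,n):
    if st[k,4]>30: print(st[k],c[k].round(1),toplane(i,c[k],44).round(1))
E
```

```text
2.35 [496.88496876 -39.2016123  214.53419973] [ 3.14143308e+00 -1.35223549e-04 -2.97851792e+00] [-0.21  0.31  1.86  0.    0.97 -1.95]
```

View pics/w1.png

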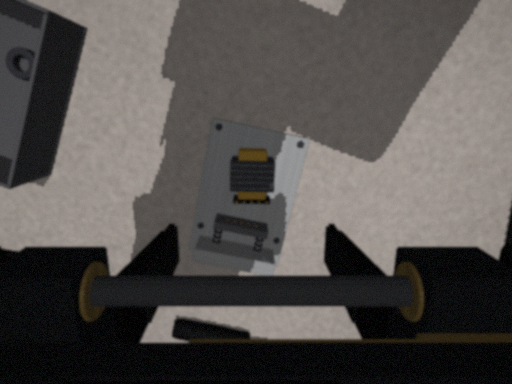

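The wrist view shows the failed transformer at about (252,178) on the fixture (bed corners near (219,127), (300,145), (200,226), (275,240)), nearly aligned with the gripper; the shadow needs a looser yellow mask.

```bash
python3 - <<'E'
from h import *
im=cv2.imread("pics/w1.png")[:,:,::-1].copy();i=viewer.camera_info("wrist")
hsv=cv2.cvtColor(im,cv2.COLOR_RGB2HSV);print(hsv[155,252],hsv[196,252],hsv[175,252])
m=yellow(im,(12,130,50),(36,255,255));m[:140]=0;m[215:]=0
n,l,st,c=cv2.connectedComponentsWithStats(m)
for k in range(1,n):
    if st[k,4]>15: print(st[k],c[k].round(1),toplane(i,c[k],44).round(1))
d=((hsv[:,:,2]<60)&(hsv[:,:,1]<130)).astype(np.uint8)*255;d[:150]=0;d[206:]=0;d[:,:215]=0;d[:,290:]=0
cs=max(cv2.findContours(d,0,2)[0],key=cv2.contourArea)
print("dark",cv2.minAreaRect(cs),cv2.boundingRect(cs))
bolts=toplane(i,[(219,127),(300,145),(200.5,226),(276,240)],12);print("bolts",bolts.round(1).tolist(),bolts.mean(0))
P=toplane(i,[[231,158],[273,158],[273,187],[231,187]],50);print(P.round(1).tolist())
cv2.imwrite("pics/w1c.png",cv2.resize(im[110:290,170:330],None,fx=4,fy=3.3,interpolation=cv2.INTER_CUBIC)[:,:,::-1])
E
```

```text
[ 20 175  89] [ 20 179  87] [90 15 33]
[238 149  30  13 332] [252.4 154.8] [[472.2 -41.3  44. ]]
[238 191  28   9 217] [251.4 195.5] [[515.1 -35.3  44. ]]
dark ((251.5, 173.5), (35.0, 43.0), 90.0) (230, 156, 44, 36)
bolts [[452.6, -81.7, 12.0], [457.4, 10.1, 12.0], [570.8, -87.3, 12.0], [573.8, 4.6, 12.0]] [513.6387795  -38.57684407  12.        ]
[[478.1, -62.3, 50.0], [471.2, -20.4, 50.0], [500.9, -14.9, 50.0], [508.0, -57.8, 50.0]]
```

View pics/w1c.png

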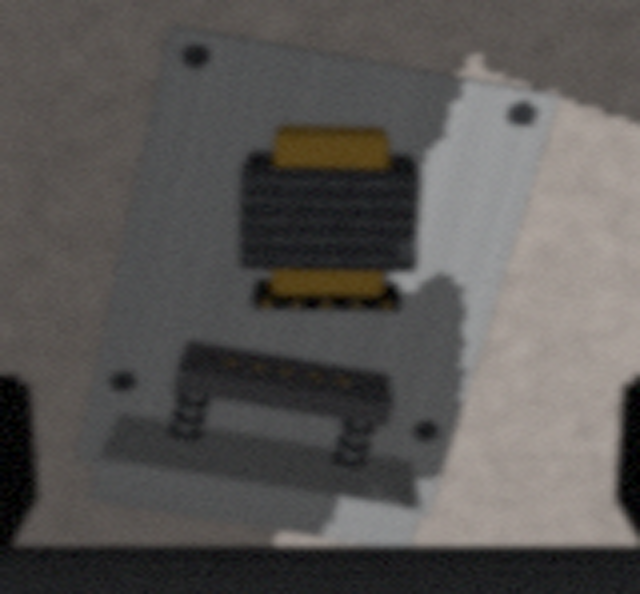

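```bash
python3 - <<'E'
from h import *
i=viewer.camera_info("wrist")
c=lambda x,y:(170+x/4,110+y/3.3)
A=toplane(i,[c(173,28),c(556,94)],12);print("rear edge",A.round(1).tolist(),A.mean(0))
B=toplane(i,[c(190,342),c(390,376)],45);print("plate top front edge",B.round(1).tolist(),B.mean(0))
C=toplane(i,[c(88,500),c(318,535)],12);print("front-ish",C.round(1).tolist())
togo([493.5,-38.3,16])
E
```

```text
rear edge [[444.6, -89.1, 12.0], [448.7, 18.5, 12.0]] [446.63669781 -35.2873618   12.        ]
plate top front edge [[540.8, -67.9, 45.0], [543.5, -12.8, 45.0]] [542.14831036 -40.34494472  45.        ]
front-ish [[618.5, -91.9, 12.0], [621.2, -20.0, 12.0]]
togo xyz [0.021 0.01  1.324] turn 0.0 mm [  -3.4    0.9 -198.6]
```

Emit:
move_arm --moves '[0.021,0.01,0.3,0,0,0,0.35,0,0,0,0.35,0,0,0,0.2,0,0,0,0.124,0,0,0,0,0]'

```text
t: 3.15
eef_pos: [493.1, -38.1, 15.0]
tcp_rot: [3.141, -0.002, -2.977]
ft_force: [-0.1, -0.5, -0.5]
opening: 0.841
grip_force: 0.0
```

Emit:
move_arm --moves '[0,0,0,0,0,0,0,0,0,0,0,0,0,0,0,0,0,0,0,0,0,0,0,0,0,0,0,0]' --claw 30

```text
t: 4.03
eef_pos: [493.8, -38.3, 16.4]
tcp_rot: [-3.141, 0.001, -2.975]
ft_force: [-1.0, 0.7, 6.9]
opening: 0.481
grip_force: 29.8
```

Emit:
move_arm --moves '[0,0,-0.1,0,0,0,-0.35,0,0,0,-0.4,0,0,0,0,0.084,0,0,0,0.084,0,0,0,0.084,0,0,0,0]'

```text
t: 4.9
eef_pos: [493.4, -38.3, 144.1]
tcp_rot: [3.142, 0.0, 2.913]
ft_force: [-0.4, 0.8, -2.6]
opening: 0.481
grip_force: 29.8
```

```bash
python3 - <<'E'
from h import *
i=viewer.camera_info("top")
print("ring",toplane(i,(357,242),10).round(0))
togo([458,-335,142],-0.23)
E
```

```text
ring [[ 423. -293.   10.]]
togo xyz [-0.219 -1.98   0.014] turn 0.0007 mm [ -35.4 -296.7   -2.1]
```

Emit:
move_arm --moves '[-0.0365,-0.33,0,0,-0.0365,-0.33,0,0,-0.0365,-0.33,0,0,-0.0365,-0.33,0,0,-0.0365,-0.33,0,0,-0.0365,-0.33,0,0,0,0,0,0,0,0,0.35,0,0,0,0.35,0,0,0,0.11,0]'

```text
t: 6.15
eef_pos: [457.0, -333.3, 19.9]
tcp_rot: [3.139, -0.004, 2.914]
ft_force: [-0.8, -0.3, -1.0]
opening: 0.481
grip_force: 29.8
```

Emit:
move_arm --moves '[0,0,0,0,0,0,0,0,0,0,0,0,0,0,0,0]' --claw 70

```text
t: 6.65
eef_pos: [458.3, -335.2, 23.0]
tcp_rot: [-3.141, 0.001, 2.912]
ft_force: [-0.2, 0.6, -0.3]
opening: 0.733
grip_force: 0.0
```

Emit:
move_arm --moves '[0,0,-0.4,0,0,0,-0.4,0,0,0,-0.4,0,0,0,0,0]'

```text
t: 7.15
eef_pos: [459.1, -336.0, 206.9]
tcp_rot: [-3.137, 0.008, 2.912]
ft_force: [-0.7, 1.0, -0.4]
opening: 0.737
grip_force: 0.0
```

```bash
python3 - <<'E'
from h import *
i,a=grab("wrist","w2");j,b=grab("top","top1")
cv2.imwrite("pics/m2.png",np.hstack([a[:,:,::-1][:300],cv2.resize(b[170:280,320:410],(245,300))[:,:,::-1]]))
togo([500,365,200],0.59)
E
```

```text
togo xyz [0.788 4.607 0.016] turn -0.5218 mm [ 42.2 699.8  -2.4]
```

View pics/m2.png

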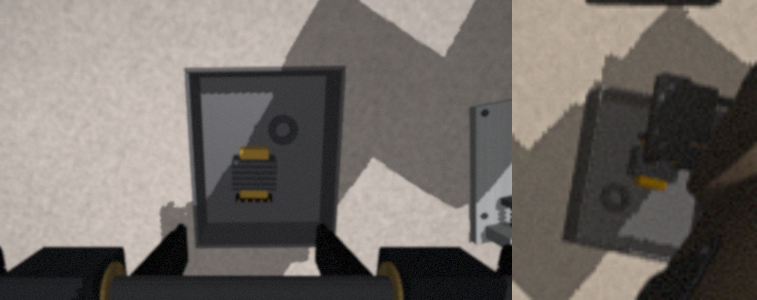

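The failed transformer stands in the box at (254,175) in the wrist view. Next, the good one.

Emit:
move_arm --moves '[0.0563,0.329,0,0,0.0563,0.329,0,0,0.0563,0.329,0,0,0.0563,0.329,0,0,0.0563,0.329,0,0,0.0563,0.329,0,0,0.0563,0.329,0,0,0.0563,0.329,0,0,0.0563,0.329,0,0,0.0563,0.329,0,0]' --claw 75

```text
t: 8.5
eef_pos: [487.4, 166.3, 200.4]
tcp_rot: [-3.14, -0.003, 2.912]
ft_force: [0.0, -0.4, -0.3]
opening: 0.788
grip_force: 0.0
```

Emit:
move_arm --moves '[0.0563,0.329,0,0,0.0563,0.329,0,0,0.0563,0.329,0,0,0.0563,0.329,0,0,0,0,0,-0.1044,0,0,0,-0.1044,0,0,0,-0.1044,0,0,0,-0.1044,0,0,0,-0.1044,0,0,0,0]'

```text
t: 9.75
eef_pos: [499.7, 364.4, 200.3]
tcp_rot: [3.141, -0.003, -2.553]
ft_force: [-0.2, 0.6, 0.4]
opening: 0.787
grip_force: 0.0
```

```bash
python3 - <<'E'
from h import *
s=monitor.state();print(s["t"],s["eef_pos"],s["tcp_rot"],s["joints"].round(2))
i,im=grab("wrist","w3")
m=yellow(im,(12,130,50),(36,255,255));m[240:]=0
n,l,st,c=cv2.connectedComponentsWithStats(m)
for k in range(1,n):
    if st[k,4]>15: print(st[k],c[k].round(1),toplane(i,c[k],38).round(1))
cv2.imwrite("pics/w3c.png",cv2.resize(im[90:250,170:340],None,fx=4,fy=3.5,interpolation=cv2.INTER_CUBIC)[:,:,::-1])
E
```

```text
9.75 [499.67716717 364.38611026 200.30756971] [ 3.14134162e+00 -2.80293299e-03 -2.55253000e+00] [ 0.52  0.5   1.59  0.    1.06 -1.64]
[235 148  32  14 425] [250.7 154.7] [[477.6 350.5  38. ]]
[236 193  30  12 248] [250.5 197.6] [[514.8 375.1  38. ]]
```

View pics/w3c.png

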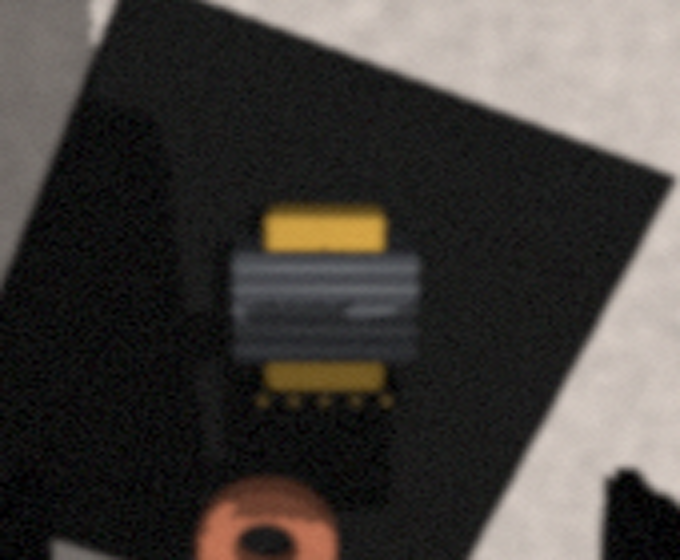

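```bash
python3 - <<'E'
from h import *
i=viewer.camera_info("wrist")
p=toplane(i,(251.2,192.9),44)[0];u=np.array([np.cos(.588),np.sin(.588),0]);c=p-16*u;print(p.round(1),c.round(1))
togo([c[0],c[1],10])
E
```

```text
[509.2 372.2  44. ] [495.9 363.3  44. ]
togo xyz [0.026 0.008 1.271] turn 0.0 mm [  -3.9   -1.2 -190.6]
```

Consistent with the coil midpoint (496.2, 362.8). Descend, grip, lift.

Emit:
move_arm --moves '[0.026,0.008,0.3,0,0,0,0.35,0,0,0,0.35,0,0,0,0.17,0,0,0,0.095,0,0,0,0,0]'

```text
t: 10.55
eef_pos: [496.0, 363.4, 11.6]
tcp_rot: [3.141, -0.001, -2.553]
ft_force: [-0.6, 0.4, 0.6]
opening: 0.79
grip_force: 0.0
```

Emit:
move_arm --moves '[0,0,0,0,0,0,0,0,0,0,0,0,0,0,0,0,0,0,0,0,0,0,0,0,0,0,0,0]' --claw 30

```text
t: 11.42
eef_pos: [496.5, 363.6, 12.9]
tcp_rot: [-3.142, 0.001, -2.551]
ft_force: [0.3, -1.2, 5.9]
opening: 0.479
grip_force: 30.0
```

Emit:
move_arm --moves '[0,0,-0.1,0,0,0,-0.35,0,0,0,-0.4,0,0,0,-0.1,0,0,0,0,0]'

```text
t: 12.05
eef_pos: [496.1, 363.5, 155.4]
tcp_rot: [3.142, 0.001, -2.551]
ft_force: [1.0, -0.3, -3.2]
opening: 0.48
grip_force: 30.0
```

```bash
python3 - <<'E'
from h import *
togo([470,-36.5,150],-0.047)
E
```

```text
togo xyz [ 1.629 -2.119  0.036] turn 0.4057 mm [ -26.1 -400.    -5.4]
```

Emit:
move_arm --moves '[0,0,0,0.1014,0,0,0,0.1014,0,0,0,0.1014,0,0,0,0.1014,0,0,0,0,0,0,0,0]'

```text
t: 12.8
eef_pos: [495.9, 363.3, 153.6]
tcp_rot: [-3.141, -0.002, 3.098]
ft_force: [0.5, 0.1, -2.2]
opening: 0.48
grip_force: 30.0
```

Emit:
move_arm --moves '[0.006,-0.334,0,0,0.006,-0.334,0,0,0.006,-0.334,0,0,0.006,-0.334,0,0,0.006,-0.334,0,0,0.006,-0.334,0,0,0.006,-0.334,0,0,0.006,-0.334,0,0,0,0,0,0,0,0,0,0]'

```text
t: 14.05
eef_pos: [470.1, -36.4, 154.6]
tcp_rot: [3.141, -0.0, 3.095]
ft_force: [-0.2, 0.5, -2.2]
opening: 0.482
grip_force: 30.0
```

```bash
python3 - <<'E'
from h import *
s=monitor.state();print(s["t"],s["eef_pos"],s["tcp_rot"])
i,im=grab("wrist","w4")
x,y,z=s["eef_pos"]
print("TCP proj",project(i,[[x,y,z],[x,y,z+12],[x,y,z+31]]).round(1).tolist())
m=yellow(im,(12,130,50),(36,255,255));m[:,:150]=0;m[:,350:]=0
n,l,st,c=cv2.connectedComponentsWithStats(m)
for k in range(1,n):
    if st[k,4]>15: print(st[k],c[k].round(1),toplane(i,c[k],z+25).round(1))
cv2.imwrite("pics/w4c.png",cv2.resize(im,(800,600),interpolation=cv2.INTER_CUBIC)[:,:,::-1])
E
```

```text
14.05 [470.11540321 -36.36314509 154.57803439] [ 3.14125439e+00 -3.82087241e-04  3.09538934e+00]
TCP proj [[250.4, 244.5], [250.4, 253.9], [250.3, 271.6]]
[ 219  200   65   35 2113] [251.  217.4] [[445.7 -34.9 179.6]]
[150 263  17  58 367] [156.3 291.9] [[482.3 -83.3 179.6]]
[336 263  14  58 314] [344.6 290.8] [[485.9   9.4 179.6]]
[222 306  59  12 373] [251.2 309.1] [[494.1 -37.1 179.6]]
[218 311   4   8  19] [219.4 314.2] [[496.3 -53.1 179.6]]
[318 334  32   8  71] [336.9 339.6] [[514.    6.2 179.6]]
[150 339  37   3  60] [167.4 340.4] [[510.5 -81.  179.6]]
```

View pics/w4c.png

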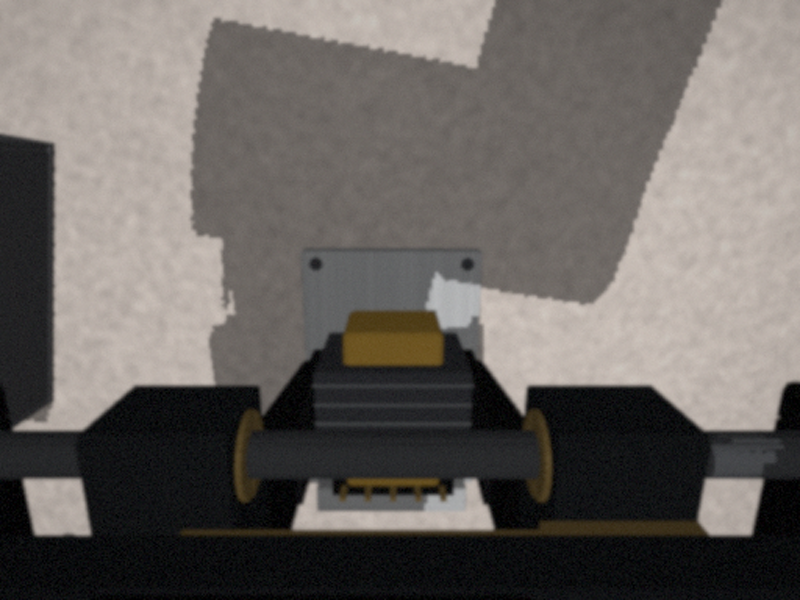

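The held transformer is centred in the grip (columns 251 against 250.4 predicted) and level. The bed's rear edge (mid column 250.9, row 159) is square to and on the tool's axis, so lateral placing is right. Descend to just above the bed.

Emit:
move_arm --moves '[0,0,0.35,0,0,0,0.35,0,0,0,0.15,0,0,0,0.02,0,0,0,0,0,0,0,0,0,0,0,0,0]'

```text
t: 14.98
eef_pos: [470.7, -36.5, 25.1]
tcp_rot: [-3.141, 0.002, 3.095]
ft_force: [-0.4, -0.7, -1.7]
opening: 0.483
grip_force: 30.0
```

Emit:
move_arm --moves '[0,0,0.012,0,0,0,0.006,0,0,0,0.006,0,0,0,0,0,0,0,0,0]'

```text
t: 15.6
eef_pos: [470.2, -36.5, 20.6]
tcp_rot: [3.141, -0.0, 3.095]
ft_force: [0.1, 0.0, -3.0]
opening: 0.48
grip_force: 30.0
```

Emit:
move_arm --moves '[0,0,0.006,0,0,0,0.004,0,0,0,0,0,0,0,0,0]'

```text
t: 16.1
eef_pos: [470.3, -36.5, 19.2]
tcp_rot: [3.142, 0.0, 3.095]
ft_force: [-0.5, 0.6, -3.3]
opening: 0.481
grip_force: 30.0
```

Emit:
move_arm --moves '[0,0,0.004,0,0,0,0,0,0,0,0,0]'

```text
t: 16.48
eef_pos: [470.3, -36.5, 18.9]
tcp_rot: [3.142, 0.0, 3.095]
ft_force: [-1.2, 0.2, 6.2]
opening: 0.485
grip_force: 30.0
```

Emit:
move_arm --moves '[0,0,-0.001,0,-0.05,0,0,0,-0.06,0,0,0,-0.06,0,0,0,-0.05,0,0,0,-0.03,0,0,0,0,0,0,0,0,0,0,0]'

```text
t: 17.48
eef_pos: [507.6, -38.2, 18.9]
tcp_rot: [3.141, -0.0, 3.095]
ft_force: [-2.2, 1.6, 5.8]
opening: 0.48
grip_force: 30.0
```

Emit:
move_arm --moves '[-0.013,0,0,0,-0.013,0,0,0,0,0,0,0,0,0,0,0]'

```text
t: 17.98
eef_pos: [511.0, -38.3, 18.9]
tcp_rot: [3.141, -0.001, 3.095]
ft_force: [-4.8, 0.8, 6.4]
opening: 0.481
grip_force: 30.0
```

Emit:
move_arm --moves '[-0.007,0,0,0,-0.007,0,0,0,0,0,0,0,0,0,0,0]'

```text
t: 18.48
eef_pos: [513.0, -38.4, 18.9]
tcp_rot: [3.141, -0.002, 3.095]
ft_force: [-4.6, 0.9, 8.1]
opening: 0.483
grip_force: 30.0
```

Emit:
move_arm --moves '[-0.007,0,0,0,-0.007,0,0,0,0,0,0,0,0,0,0,0]'

```text
t: 18.98
eef_pos: [515.1, -38.5, 18.9]
tcp_rot: [3.141, -0.002, 3.095]
ft_force: [-4.9, 0.5, 7.9]
opening: 0.481
grip_force: 30.0
```

Emit:
move_arm --moves '[-0.007,0,0,0,-0.007,0,0,0,0,0,0,0,0,0,0,0]'

```text
t: 19.48
eef_pos: [517.2, -38.6, 18.9]
tcp_rot: [3.141, -0.002, 3.095]
ft_force: [-5.7, -0.3, 8.6]
opening: 0.482
grip_force: 30.0
```

Emit:
move_arm --moves '[0,0,-0.002,0,0,0,0,0,-0.003,0,0,0,0,0,0,0]'

```text
t: 19.98
eef_pos: [518.5, -38.8, 18.9]
tcp_rot: [3.142, 0.0, 3.095]
ft_force: [-1.1, 0.1, -0.4]
opening: 0.483
grip_force: 30.0
```

Emit:
move_arm --moves '[-0.007,0,0,0,-0.007,0,0,0,0,0,0,0,0,0,0,0]'

```text
t: 20.48
eef_pos: [520.3, -38.8, 18.9]
tcp_rot: [3.141, -0.0, 3.095]
ft_force: [-2.4, -0.3, -2.8]
opening: 0.484
grip_force: 30.0
```

Emit:
move_arm --moves '[-0.007,0,0,0,-0.007,0,0,0,0,0,0,0,0,0,0,0]'

```text
t: 20.98
eef_pos: [522.2, -38.9, 18.9]
tcp_rot: [3.141, -0.001, 3.095]
ft_force: [-5.1, -1.5, -0.6]
opening: 0.482
grip_force: 30.0
```

Emit:
move_arm --moves '[-0.007,0,0,0,-0.007,0,0,0,0,0,0,0,0,0,0,0]'

```text
t: 21.48
eef_pos: [524.1, -39.0, 18.9]
tcp_rot: [3.141, -0.001, 3.095]
ft_force: [-6.8, -1.3, 0.5]
opening: 0.481
grip_force: 30.0
```

Emit:
move_arm --moves '[-0.007,0,0,0,-0.007,0,0,0,0,0,0,0,0,0,0,0]'

```text
t: 21.98
eef_pos: [525.9, -39.1, 18.9]
tcp_rot: [3.141, -0.002, 3.095]
ft_force: [-6.8, -0.9, 1.5]
opening: 0.483
grip_force: 30.0
```

Emit:
move_arm --moves '[-0.007,0,0,0,-0.007,0,0,0,0,0,0,0,0,0,0,0]'

```text
t: 22.48
eef_pos: [527.6, -39.1, 18.9]
tcp_rot: [3.141, -0.003, 3.095]
ft_force: [-9.3, -1.6, 2.8]
opening: 0.485
grip_force: 30.0
```

```bash
python3 - <<'E'
from h import *
i,a=grab("scene","s2");j,b=grab("top","t2");k,c=grab("wrist","w5")
A=cv2.resize(a[160:230,200:300],(800,560),interpolation=cv2.INTER_CUBIC)
cv2.imwrite("pics/s2c.png",A[:,:,::-1])
F=[]
for _ in range(8):
    viewer.read_camera("top");F.append(monitor.state()["ft_force"])
print(np.mean(F,0),np.std(F,0),monitor.state()["eef_pos"],monitor.state()["moment"])
E
```

```text
[-9.22552388 -1.91248191  3.07129866] [0.47432344 0.3517176  0.32163479] [527.6095964  -39.14139762  18.96842034] [-0.31327299  1.52249906 -0.08725435]
```

View pics/s2c.png

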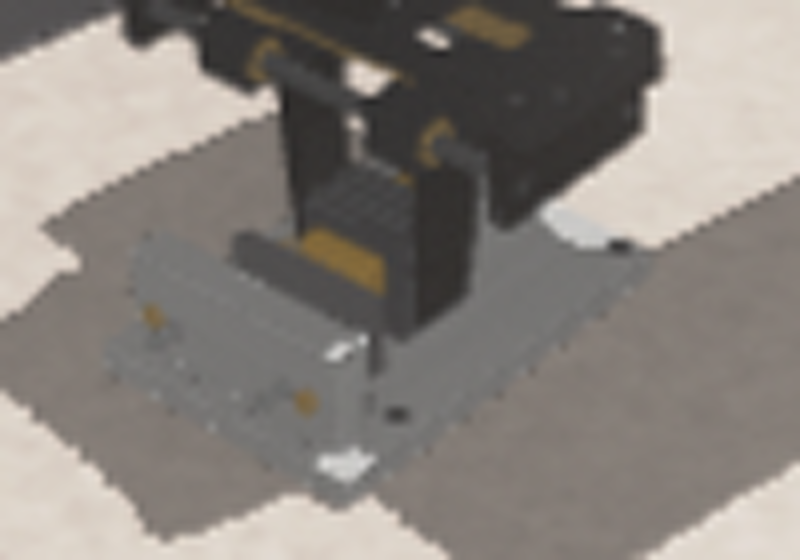

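The plate is in contact with the strip. In this crop the contact plate runs parallel to the strip, with the block upright. About 5 mm more is needed; I'll ease the downward load slightly.

Emit:
move_arm --moves '[0,0,-0.001,0,-0.007,0,0,0,-0.007,0,0,0,-0.007,0,0,0,-0.007,0,0,0,0,0,0,0,0,0,0,0]'

```text
t: 23.9
eef_pos: [531.2, -39.3, 19.0]
tcp_rot: [3.141, -0.004, 3.095]
ft_force: [-12.0, -2.2, 3.3]
opening: 0.481
grip_force: 30.0
```

```bash
cat > f.py <<'E'
from h import *
F=[];P=[]
for _ in range(8):
    viewer.read_camera("top");s=monitor.state();F.append(s["ft_force"]);P.append(s["eef_pos"])
print(s["t"],np.mean(F,0).round(2),np.mean(P,0).round(2),s["tcp_rot"].round(4),s["moment"].round(2))
E
python3 f.py
```

```text
24.3 [-11.37  -2.34   3.16] [531.17 -39.28  18.96] [ 3.1412 -0.0041  3.0948] [-0.42  1.9  -0.12]
```

Emit:
move_arm --moves '[0,0,-0.0013,0,-0.006,0,0,0,0,0,0,0,0,0,0,0]'

```text
t: 24.8
eef_pos: [531.9, -39.3, 19.0]
tcp_rot: [3.141, -0.004, 3.095]
ft_force: [-11.4, -2.7, 0.9]
opening: 0.481
grip_force: 30.0
```

```bash
python3 f.py
```

```text
25.2 [-11.36  -2.51   1.2 ] [531.92 -39.31  18.99] [ 3.1411 -0.0045  3.0947] [-0.48  1.84 -0.11]
```

Emit:
move_arm --moves '[-0.005,-0.0005,0,0,0,0,0,0,0,0,0,0,0,0,0,0,0,0,0,0,0,0,0,0]'

```text
t: 25.95
eef_pos: [532.5, -39.4, 19.0]
tcp_rot: [3.141, -0.005, 3.095]
ft_force: [-11.1, -1.8, 2.8]
opening: 0.485
grip_force: 30.0
```

```bash
python3 f.py; python3 - <<'E'
from h import *
i,a=grab("scene","s3");s=monitor.state()
o=np.array([521.5,-39,0]);th=-.047;R=np.array([[np.cos(th),-np.sin(th),0],[np.sin(th),np.cos(th),0],[0,0,1]])
# predicted pixels: plate rear top corners for travel 0.012, block front top corners
pts={"plate back top L/R (t=12)":[[50,30,45],[50,-30,45]],"(t=0)":[[38,30,45],[38,-30,45]],"block front top":[[62,45,52],[62,-45,52]]}
for n,p in pts.items():
    q=project(i,np.array(p)@R.T+o);print(n,((q-[205,160])*10).round(0).tolist())
cv2.imwrite("pics/s3c.png",cv2.resize(a[160:220,205:285],(800,600),interpolation=cv2.INTER_CUBIC)[:,:,::-1])
E
```

```text
26.35 [-11.82  -1.88   2.07] [532.53 -39.35  18.99] [ 3.141  -0.0048  3.0947] [-0.32  1.95 -0.09]
plate back top L/R (t=12) [[400.0, 396.0], [230.0, 306.0]]
(t=0) [[431.0, 374.0], [261.0, 285.0]]
block front top [[412.0, 420.0], [156.0, 283.0]]
```

View pics/s3c.png

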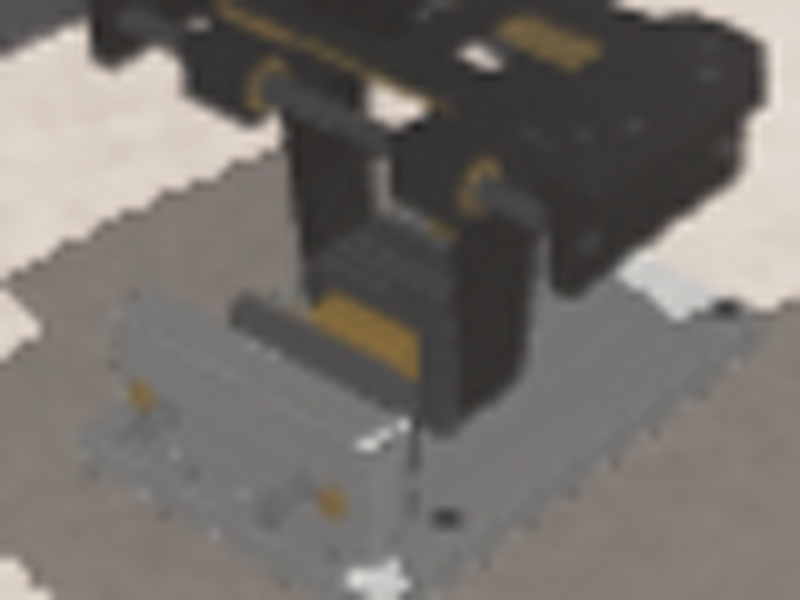

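The block's front corner at (410,418) and the plate's end at (235,310) match my predictions for 12 mm travel, (412,420) and (230,306). The measured push is 11.8 N. Handing in.

```bash
python3 -c "
from cell import order; print(order.job_done())"
```

```text
the job is handed in; nothing more can be done
None
```

The failed transformer is in the reject box, and the good one stands on the bed centred against the contact plate, held about half-way in (about 12 mm) at about 11.8 N; the job is handed in, and no result came back.

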